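# Clip the price display onto the counter rail

### The job

Clip the yellow price display onto the empty stretch of the counter rail between the blue and the red sweet tubs: hook its black lip under the rail edge nearest you while its far end is still raised, then rock the far end down until the orange sprung foot clicks under the far edge and it lies flat on the rail. Be gentle, lip and foot are plastic and must never be forced against the stand or rail, and leave everything else on the counter where it is.

Things in the scene. Friction and masses are not known exactly. Their poses are not given: they have to be found in the camera images.
- module: The yellow price display, 160 g (+-30 %), 92 x 40 x 54 mm (x, y, z), lying on its underside; origin at the centre of the underside. Main block x -46..14, z 12..54, screen with green fields on top; lower ledge x 14..46, top at z 30. Lip at the -x end, sprung foot at +x, around it a fixed skirt (x from 34 above z 7, from 42 below). Clipped on, its axes point as the stand's.
- grip (a point): good grip point in the display's main block, at x -12, y 0, z 40 mm of the display; close the fingers along its y on the two y faces (40 mm wide)
- channel (a point): middle of the flat ceiling (x 0, y 0, z 12 mm of the display) of the open channel across its underside; seated, this rubber-faced ceiling lies on the rail's top, so the display's origin is then 12 mm below the rail's top, nominally 26 mm above the stand's origin
- lip_tip (a point): middle of the tip of the black lip's tongue, at x -24, y 0, z 2.7 mm of the display. The lip, 36 mm wide, is a wall x -44..-32.8, z 0..12 and from it the tongue pointing to +x, x -32.8..-24, z 0.5..5. The slot between tongue and channel ceiling is 7 mm high, 8.8 mm deep; the rail edge (3.5 mm thick) goes in until it meets the wall.
- press_pad (a point): centre of the orange press patch (16 x 30 mm) on the ledge above the foot, at x 30, y 0, z 30.5 mm of the display. With the lip hooked and the foot resting on the rail the display leans about 9 degrees and can be let go; pressing down here with closed fingertips, 4 to 8 N, then snaps the foot past the edge and the display drops flat
- foot (a joint): travel of the orange sprung foot in m: 0 out, up to 0.0045 pushed to the display's +x. Out, its nose reaches inwards to x 28.5 at z 6 and slopes down and outwards to x 33.5 at z 0.6; its flat top (z 6.6) catches under the rail's far edge. Spring 1.9 N at rest plus 550 N/m; slippery
- stand: fixed wooden board 150 x 290 x 12 mm (x, y, z), origin at the centre of its underside, -x edge towards the robot. It carries the aluminium T rail along its y: flange 280 mm long, 64 mm wide (x -32..32), 3.5 mm thick on a web 40 mm wide, its top nominally 38 mm above the origin. Any contact force over 45 N between the display and stand or rail breaks the clip.
- gap (a point): middle of the empty stretch, nominally on the rail's top. The rail is shimmed: it really sits up to 5 mm nearer or farther (stand x) and up to 5 mm higher or lower than this reading, different every time: find it by touch. Fixed tubs (blue at -y, red at +y, 50 mm wide, 40 mm above the rail's top) stand either side, inner faces 81 mm from here.
- spare_tub: bystander: loose green tub with sweets, 90 x 50 x 45 mm, origin under its centre
- sweet_jar: bystander: amber sweet jar, 84 mm across, 130 mm high, origin under its centre
- phone: bystander: black phone lying flat, 150 x 72 x 9 mm
- calculator: bystander: grey calculator, 150 x 104 x 21 mm
- drink_can: bystander: blue drink can, 66 mm across, 120 mm high
- carton: bystander: white and pink carton, 120 x 180 x 75 mm
- tape_pot: bystander: small green pot with a white cap, 60 mm across, 70 mm high

How it is judged:
By the outcome, as a careful person would: the job done as asked, in the order asked, and still so for the second after the job is handed in, with the robot touching nothing.
It also fails if it takes over 72 s, if anything falls off the work surface, if the arm or the gripper's body presses on something with over 40 N, if the wrist force passes 120 N, or if a joint passes its speed limit or range.

### The arm

A 7-joint arm with a two-finger parallel gripper is mounted at the origin on the work surface. World frame = base frame: x ahead of the robot, y to its left, z up, the work surface at z = 0. Lengths are in m, angles in rad, forces in N, time in s.
With the tool pointing down it reaches from about 0.425 to 0.8 m from the base axis. Payload 8.3 kg.
Tool frame: the origin (TCP) lies on the mounting face of the last link; the fingertips stand 173 mm ahead of it and the grasp point (between the pads) lies 155 mm ahead of it; z points along the fingers, y is the line along which they close (so a half turn about z gives the same grasp; the last joint's range is limited). The gripper opens to 85 mm and grips with 20 to 120 N. Pads are 22 mm wide; open, the fingers measure 114 mm over their backs; the gripper's body (76 mm by 85 mm) begins 54 mm behind the grasp point. The pads swing forward as they close: fully open they stand 13 mm farther back than shut.
Start: joints at [1.271, 0.383, 0.016, 1.37, -0.006, 1.388, -0.046], TCP at [0.147, -0.608, 0.405] pointing down, gripper open.
Joint ranges: [-2.95, 2.95], [-0.25, 2.06], [-1.52, 1.56], [0.18, 2.33], [-1.44, 4.58], [0.02, 2.06], [-3.01, 3.01]. Speed limits (rad/s): [2.39, 2.39, 3.01, 3.01, 3.14, 3.14, 3.14].

### API

Orientations are given as a 3x3 rotation matrix whose columns are the frame's x, y, z axes.
In Python, from plant import get_obs, grab_frame, camera_info, close_job gives the robot as it stands. The module is installed in compiled form; this text tells all that it offers.
- The arm moves only by the tool jog_arm, never from a script. Its arguments are lists of equal length, an entry for each row: "translation": the shift along the world's x, y, z in cm, a list of three; "twist": the turn about the world's z in degrees; "claw": the closure, from -1 (fully open) to 1 (shut). A call has 1 to 20 rows; each row shifts and turns the commanded pose from where the row before left it; what a row does not reach is not made up. A row lasts 1/10 s, in which the tool goes at most 50 mm and 8.59 degrees, less where a joint would pass 70% of its speed; a pose out of reach is approached as far as the arm can. A call with a gripper value outside its range is refused whole. The fingers move at their own pace and stop on an object; the grip force is fixed at half the most. Time passes only in rows, so rows that do not move let the fingers close. It gives the time, the measured TCP pose, the force, the opening and the grip force at its end, in the units of the state.
- get_obs(): the state, without advancing time (a new reading comes with each control period).
- grab_frame(name): name is "scene" or "side" or "wrist"; returns the picture (480x640x3 uint8, red, green, blue); there is no depth.
- camera_info(name): a dict with "vertical_fov" (degrees; the focal length in pixels is half the picture's height over the tangent of half this angle, whatever the lens; pixels are square), "cx", "cy" (the principal point, pixels), "rvec" (rotation vector, rad) and "tvec" (3), from world to camera coordinates, as OpenCV has them. Camera axes: x right, y down, z forward; pixel columns grow to the right and rows downward; lengths in m; the calibration is good to about 2 mm. A picture is of the moment at which its call begins: read the wrist's pose just before it. camera_info takes no time and is no camera call; for the wrist camera it gives the pose at the moment of the call.
- close_job(): hands the job in; it is judged then, once.
The state is a dict: "time_s": time; "joint_positions": joint angles; "qvel": joint speeds; "joint_efforts": joint torques, N m; "position": TCP position; "tool_rot": TCP orientation; "contact_force": force on the tool from outside, world axes, zero at the start; "wrist_torque": the same for the moment, N m; "gripper_width": finger opening in m; "grip_force": force on a finger pad.
Only numpy, scipy, OpenCV 4.12 (cv2) and the standard library are available. Lean on these libraries where they do the work, as an engineer would, in place of code of your own. Each camera call takes 0.05 s, during which the arm holds its last target. There are 200 camera calls.

## Working session

There is one attempt and no reset: what is moved stays moved. The work goes in short steps, Python scripts to look and compute and a tool call to move; the robot and the scene stay as the last step left them, time stands still between calls to the robot, and variables do not carry over. Pictures are saved under pics/ and viewed, at most 10 in all, crops included, and the job is handed in when it is done.

Besides the shell and the picture viewer there is one more tool, called after "Call:" as a command line: name --pt "numbers of a row" for each row, then --argument value for the rest. jog_arm: Moves the arm, as the interface text tells. Its arguments: {"type":"object","properties":{"translation":{"type":"array","items":{"type":"array","items":{"type":"number"}}},"twist":{"type":"array","items":{"type":"number"}},"claw":{"type":"array","items":{"type":"number"}}},"required":["translation","twist","claw"]}

```bash
mkdir -p pics; cat > h.py <<'E'
import numpy as np, cv2
from plant import *
def cam(n):
    c=camera_info(n); f=240/np.tan(np.radians(c["vertical_fov"])/2)
    K=np.array([[f,0,c["cx"]],[0,f,c["cy"]],[0,0,1]]); R=cv2.Rodrigues(np.array(c["rvec"],float))[0]
    return K,R,np.array(c["tvec"],float).ravel()
def ray(C,u,v):
    K,R,t=C; d=R.T@np.linalg.solve(K,[u,v,1]); return -R.T@t,d/np.linalg.norm(d)
def tri(L):
    A=0;b=0
    for C,u,v in L:
        o,d=ray(C,u,v); P=np.eye(3)-np.outer(d,d); A=A+P; b=b+P@o
    x=np.linalg.solve(A,b); return x,[np.linalg.norm((np.eye(3)-np.outer(ray(C,u,v)[1],ray(C,u,v)[1]))@(x-ray(C,u,v)[0])) for C,u,v in L]
def onz(C,u,v,z):
    o,d=ray(C,u,v); return o+d*(z-o[2])/d[2]
def proj(C,p):
    K,R,t=C; q=(R@np.atleast_2d(p).T).T+t; q=q@K.T; return q[:,:2]/q[:,2:]
def save(n,name):
    im=grab_frame(n); cv2.imwrite(f"pics/{name}.png",im[:,:,::-1]); return im
E
python3 - <<'E'
from h import *
for n in("scene","side","wrist"):
    save(n,n+"0"); c=camera_info(n); print(n,c)
o=get_obs(); print(o)
E
```

```text
scene {'vertical_fov': 47.22262156131215, 'cx': 317.23189925244793, 'cy': 238.11347176618543, 'rvec': array([ 0.99205192,  2.42312869, -1.10319137]), 'tvec': array([ 0.38954662, -0.22942914,  1.72241468])}
side {'vertical_fov': 43.12636895531793, 'cx': 315.4828703126518, 'cy': 232.8386823957486, 'rvec': array([ 0.95700222, -2.55158734,  0.94891591]), 'tvec': array([0.42044702, 0.33098416, 1.52580987])}
wrist {'vertical_fov': 60.86604402612343, 'cx': 309.221381880435, 'cy': 233.8045467288868, 'rvec': array([-2.26186892,  1.77984429,  0.28807693]), 'tvec': array([-0.62507283, -0.04169808,  0.37957027])}
{'time_s': 0.15, 'joint_positions': array([ 1.27112037,  0.38408869,  0.01637869,  1.3709019 , -0.00628574,
        1.38818821, -0.04651737]), 'qvel': array([-0.00041269, -0.00179807,  0.0001571 , -0.00274466,  0.00089869,
       -0.00052192, -0.00044734]), 'joint_efforts': array([ 1.91551218e-03, -6.28149891e+01,  8.45582038e-01, -3.72164547e+01,
        1.66566577e-02,  1.09361537e-02, -1.37594329e-04]), 'position': array([ 0.14661711, -0.60743941,  0.40388609]), 'tool_rot': array([[ 9.72088454e-01,  2.34614336e-01, -3.88740020e-04],
       [ 2.34614656e-01, -9.72087318e-01,  1.48663056e-03],
       [-2.91044011e-05, -1.53634051e-03, -9.99998819e-01]]), 'contact_force': array([0.67413957, 0.04650243, 0.00279517]), 'wrist_torque': array([ 0.00533562, -0.00175954,  0.00086725]), 'grip_force': 0.0, 'gripper_width': 0.08541426052881297}
```

View pics/scene0.png

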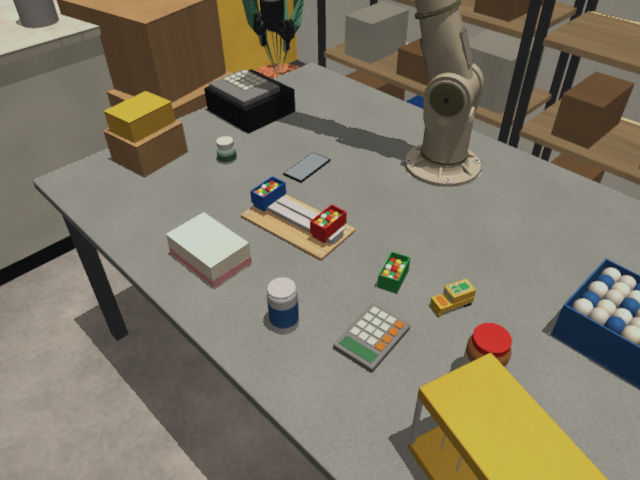

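View pics/side0.png

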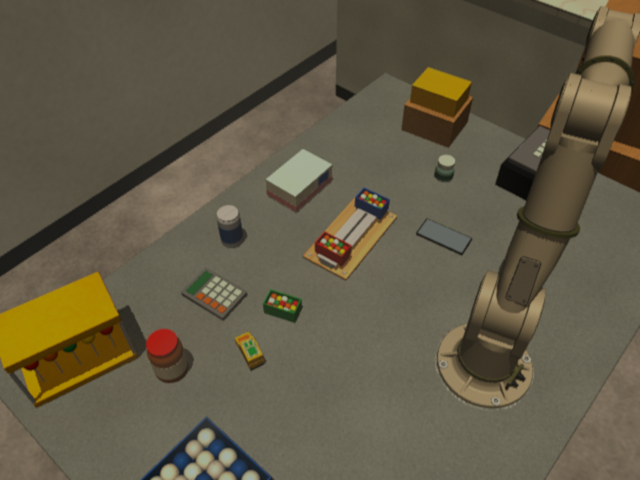

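The scene view has the display at about (455,297), the stand at (298,215), with blue tub (268,193) and red tub (329,223). The side view has the display at (250,349) and the stand at (350,235). I'll zoom in on these.

```bash
cat > crop.py <<'E'
import cv2,numpy as np
s=cv2.imread("pics/scene0.png");d=cv2.imread("pics/side0.png")
def c(im,x,y,w,h,W,H): return cv2.resize(im[y:y+h,x:x+w],(W,H),interpolation=cv2.INTER_CUBIC)
# stand crops 133x100 *3 ; module 66x50 *6
a=c(s,232,165,133,100,400,300);b=c(d,290,180,133,100,400,300)
e=c(s,420,268,66,50,400,300);f=c(d,218,325,66,50,400,300)
cv2.imwrite("pics/crop0.png",np.vstack([np.hstack([a,b]),np.hstack([e,f])]))
E
python3 crop.py
```

```text
(no output)
```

View pics/crop0.png

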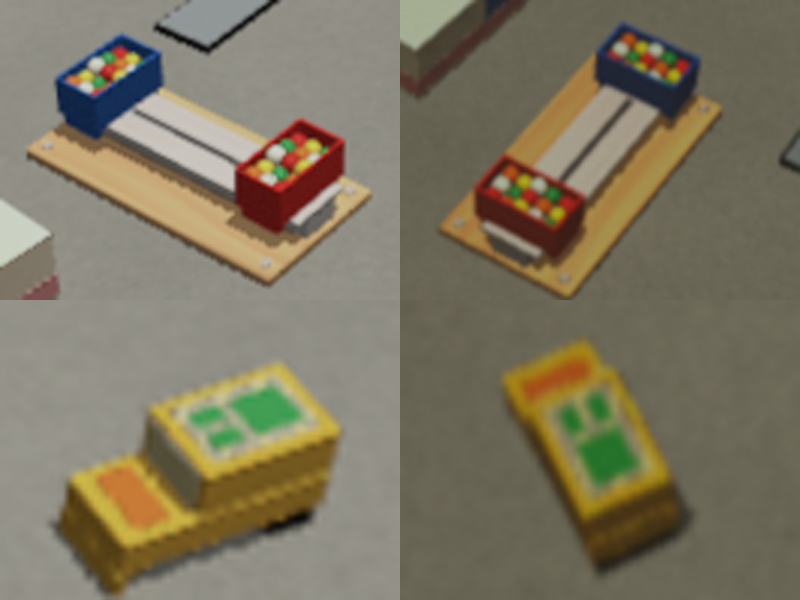

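```bash
cat > fit.py <<'E'
from h import *
from scipy.optimize import least_squares
S,D=cam("scene"),cam("side")
sm=lambda u,v:(420+u*66/400,268+(v-300)/6); dm=lambda u,v:(218+(u-400)*66/400,325+(v-300)/6)
ss=lambda u,v:(232+u*133/400,165+v/3); ds=lambda u,v:(290+(u-400)*133/400,180+v/3)
mod=[(S,sm(149,407),(14,-20,54)),(S,sm(206,474),(14,20,54)),(S,sm(280,362),(-46,-20,54)),(S,sm(341,433),(-46,20,54)),
(S,sm(68,480),(46,-20,30)),(S,sm(125,548),(46,20,30)),
(D,dm(535,405),(14,20,54)),(D,dm(610,378),(14,-20,54)),(D,dm(680,490),(-46,-20,54)),(D,dm(590,530),(-46,20,54)),(D,dm(505,375),(46,20,30)),(D,dm(585,342),(46,-20,30))]
st=[(S,ss(28,153),(75,-145,12)),(S,ss(268,285),(75,145,12)),(S,ss(370,195),(-75,145,12)),
(D,ds(720,105),(-75,-145,12)),(D,ds(570,297),(-75,145,12)),(D,ds(440,228),(75,145,12))]
def fit(L,x0):
    def T(p,m):
        c,s=np.cos(p[3]),np.sin(p[3]); m=np.array(m)/1000; return np.array([c*m[0]-s*m[1],s*m[0]+c*m[1],m[2]])+p[:3]
    f=lambda p:np.concatenate([proj(C,T(p,m))[0]-uv for C,uv,m in L])
    r=min((least_squares(f,[*x0,y],loss="soft_l1") for y in np.arange(-3,3.2,1)),key=lambda r:r.cost)
    print(np.round(r.x[:3]*1000,1),"yaw",np.degrees(r.x[3])%360,"\nres",np.round(f(r.x).reshape(-1,2),1).tolist()); return r.x
if __name__=="__main__":
    fit(mod,onz(S,455,300,.03)); fit(st,onz(S,298,215,.01))
    for n,u,v in[("jar",490,360),("can",283,320),("spare",394,275),("calc",372,336)]: print(n,onz(S,u,v,.02).round(3))
    print("free z module", tri([(S,*sm(149,407)),(D,*dm(610,378))]),tri([(S,*sm(206,474)),(D,*dm(535,405))]))
E
python3 fit.py
```

```text
[460.3 364.3  -4. ] yaw 339.2512969579225 
res [[-0.4, 0.1], [0.2, 0.7], [-0.1, -0.0], [0.1, -0.4], [-0.2, -0.8], [-0.0, -0.1], [-1.2, 1.4], [1.1, -0.7], [-0.4, -0.7], [-0.5, -0.5], [-0.2, 1.6], [1.0, 0.7]]
[ 517.6 -110.3   -6.2] yaw 7.570627057529774 
res [[-2.3, -0.1], [-0.3, -0.6], [-0.2, -1.0], [0.2, 0.9], [-0.1, 0.8], [-1.1, 0.8]]
jar [0.547 0.52  0.02 ]
can [0.781 0.135 0.02 ]
spare [0.496 0.219 0.02 ]
calc [0.674 0.305 0.02 ]
free z module (array([0.46671149, 0.34295877, 0.05103295]), [np.float64(0.0013218135447835664), np.float64(0.0013218135447835388)]) (array([0.47989296, 0.37555272, 0.05155323]), [np.float64(0.001503752999213955), np.float64(0.0015037529992140562)])
```

The fit puts the display at about (460,364) mm, yaw -20.7°, and the stand at (518,-110), yaw 7.6°. Next I move over the display for a close look.

Call:
jog_arm --pt "3.8 3.2 0" --pt "3.8 3.2 0" --pt "3.8 3.2 0" --pt "3.8 3.2 0" --pt "3.8 3.2 0" --pt "3.8 3.2 0" --pt "3.8 3.2 0" --pt "3.8 3.2 0" --pt "0.6 4.4 0" --pt "0.6 4.4 0" --pt "0.6 4.4 0" --pt "0.6 4.4 0" --pt "0.6 4.4 0" --pt "0.6 4.4 0" --pt "0.6 4.4 0" --pt "0.6 4.4 0" --twist '[6, 6, 6, 6, 6, 6, 6, 6, 6, 6, 6, 6, 6, 6, 6, 6]' --claw '[-1, -1, -1, -1, -1, -1, -1, -1, -1, -1, -1, -1, -1, -1, -1, -1]'

```text
time_s: 1.75
position: [0.4984, 0.0022, 0.4047]
tool_rot: [[-0.339, 0.941, 0.0], [0.941, 0.339, -0.0], [-0.0, -0.0, -1.0]]
contact_force: [1.5, -0.9, -0.2]
gripper_width: 0.0855
grip_force: 0.0
```

```bash
python3 - <<'E'
from h import *
o=get_obs();print(o['position'],np.degrees(np.arctan2(o['tool_rot'][1,1],o['tool_rot'][0,1])),o['joint_positions'],o['time_s'])
K,R,t=cam("wrist");print(-R.T@t,R[2]);
c=-R.T@t-o['position'];print("cam in tool",o['tool_rot'].T@c, o['tool_rot'].T@R[2])
E
```

```text
[0.49841326 0.00215941 0.40469738] 19.798593152660064 [ 0.51736364  0.15873486 -0.65038638  1.68543118  0.09906995  1.33058948
  0.19497122] 1.75
[0.47062935 0.07671586 0.37320838] [ 0.10540312 -0.29457997 -0.9497962 ]
cam in tool [ 0.07957117 -0.00088551  0.03146126] [-3.12536540e-01 -5.24413576e-04  9.49905593e-01]
```

Call:
jog_arm --pt "-0.6 4.6 0" --pt "-0.6 4.6 0" --pt "-0.6 4.6 0" --pt "-0.6 4.6 0" --pt "-0.6 4.6 0" --pt "-0.6 4.6 0" --pt "-0.6 4.6 0" --pt "-0.6 4.4 0" --pt "0 0 0" --pt "0 0 0" --twist '[6.2, 6.2, 6.2, 6.2, 6.2, 6.2, 6.2, 6.1, 0, 0]' --claw '[-1, -1, -1, -1, -1, -1, -1, -1, -1, -1]'

```text
time_s: 2.75
position: [0.4499, 0.3677, 0.4041]
tool_rot: [[-0.935, 0.355, -0.002], [0.355, 0.935, 0.0], [0.001, -0.001, -1.0]]
contact_force: [0.6, -0.4, 0.1]
gripper_width: 0.0854
grip_force: 0.0
```

```bash
python3 - <<'E'
from h import *
o=get_obs();print(o['position'],np.degrees(np.arctan2(o['tool_rot'][1,1],o['tool_rot'][0,1])),o['contact_force'])
print(camera_info("wrist")); save("wrist","w1")
E
```

```text
[0.4498674  0.36770074 0.40407509] 69.22641886729545 [ 0.56349021 -0.37618365  0.10934689]
{'vertical_fov': 60.86604402612343, 'cx': 309.221381880435, 'cy': 233.8045467288868, 'rvec': array([-2.36149209, -1.6306829 , -0.25896376]), 'tvec': array([-0.50184791, -0.31538209,  0.28941956])}
```

View pics/w1.png

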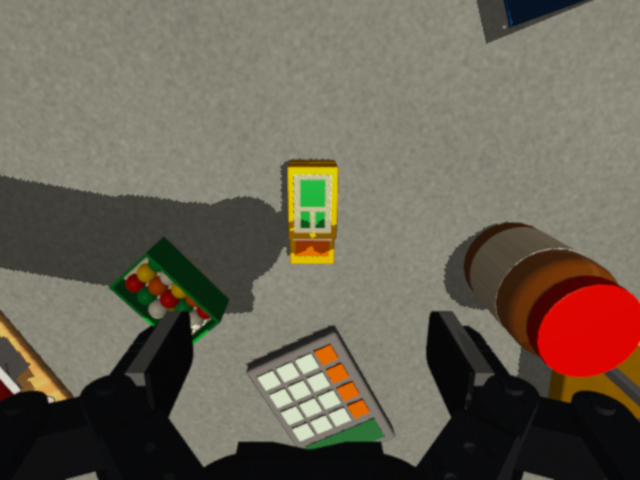

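The picture shows the display centred at about (313,213), with its block's top at columns 288–338 and rows 166–234 and the ledge end at row 263. It is well clear of the tub, the calculator and the jar.

```bash
python3 - <<'E'
from h import *
import cv2
C=cam("wrist");im=cv2.imread("pics/w1.png");h=cv2.cvtColor(im,cv2.COLOR_BGR2HSV)
m=cv2.inRange(h,(20,150,150),(35,255,255)); m[:140]=0;m[290:]=0;m[:,:270]=0;m[:,360:]=0
for r in range(158,268,6):
    x=np.where(m[r])[0]; print(r,x.min() if len(x) else None,x.max() if len(x) else None)
from scipy.optimize import least_squares
pts=[((288,167),(-46,20,54)),((337.5,166),(-46,-20,54)),((292,263),(46,20,30)),((334.5,263),(46,-20,30))]
def T(p,m):
    c,s=np.cos(p[2]),np.sin(p[2]);return np.array([p[0]+(c*m[0]-s*m[1])/1e3,p[1]+(s*m[0]+c*m[1])/1e3,m[2]/1e3])
for sg in(1,-1):
    f=lambda p:np.concatenate([proj(C,T(p,(a,sg*b,c)))[0]-uv for uv,(a,b,c) in pts])
    r=least_squares(f,[.46,.364,-.36]);print(r.x,np.degrees(r.x[2]),r.fun.round(1),T(r.x,(-12,0,40)))
E
```

```text
158 None None
164 None None
170 288 338
176 288 337
182 288 337
188 288 337
194 288 337
200 288 337
206 288 337
212 288 336
218 289 336
224 293 336
230 290 293
236 310 315
242 None None
248 None None
254 290 333
260 290 333
266 None None
[ 0.46554361  0.36239553 -0.35736282] -20.475381182856946 [ 50.5  -0.3 -50.4   1.1  43.2   1.4 -43.4   1.7] [0.45430174 0.36659319 0.04      ]
[ 0.46484762  0.3626858  -0.3552532 ] -20.354508935024754 [-1.  -0.8  0.9 -0.3 -0.8  0.9  0.9  0.5] [0.45359691 0.36685973 0.04      ]
```

Call:
jog_arm --pt "0.3 -0.1 -3" --pt "0 0 -4" --pt "0 0 -4" --pt "0 0 -4" --pt "0 0 -3" --pt "0 0 -2" --pt "0 0 -0.8" --pt "0 0 0" --pt "0 0 0" --pt "0 0 0" --pt "0 0 0" --pt "0 0 0" --pt "0 0 0" --pt "0 0 0" --pt "0 0 0" --twist '[0.4, 0, 0, 0, 0, 0, 0, 0, 0, 0, 0, 0, 0, 0, 0]' --claw '[-1, -1, -1, -1, -1, -1, -1, -1, 1, 1, 1, 1, 1, 1, 1]'

```text
time_s: 4.3
position: [0.4541, 0.366, 0.1981]
tool_rot: [[-0.936, 0.351, 0.002], [0.351, 0.936, 0.001], [-0.001, 0.002, -1.0]]
contact_force: [-0.8, -0.8, 6.6]
gripper_width: 0.0393
grip_force: 61.2
```

```bash
python3 - <<'E'
from h import *
o=get_obs();print(o['position'],np.degrees(np.arctan2(o['tool_rot'][1,1],o['tool_rot'][0,1])),o['contact_force'],o['gripper_width'],o['grip_force'],o['wrist_torque'])
E
```

```text
[0.45406697 0.36595483 0.1981207 ] 69.46331012667733 [-0.78828837 -0.77249478  6.62484706] 0.039254892579307865 61.215150591451675 [-0.26791545  0.07176649 -0.04110841]
```

Call:
jog_arm --pt "0 0 0.5" --pt "0 0 2" --pt "0 0 4" --pt "0 0 4" --pt "0 0 4" --pt "0.7 -4.3 4" --pt "0.7 -4.3 2" --pt "0.7 -4.3 0" --pt "0.7 -4.3 0" --pt "0.7 -4.3 0" --pt "0.7 -4.3 0" --pt "0.7 -4.3 0" --pt "0.7 -4.3 0" --pt "0.7 -4.3 0" --pt "0.7 -4.3 0" --pt "0.7 -4.1 0" --pt "0 0 0" --pt "0 0 0" --twist '[0, 0, 0, 0, 0, 2.6, 2.6, 2.6, 2.6, 2.6, 2.6, 2.6, 2.6, 2.6, 2.6, 2.1, 0, 0]' --claw '[1, 1, 1, 1, 1, 1, 1, 1, 1, 1, 1, 1, 1, 1, 1, 1, 1, 1]'

```text
time_s: 6.1
position: [0.5293, -0.1, 0.3951]
tool_rot: [[-0.992, -0.129, -0.001], [-0.129, 0.992, 0.001], [0.001, 0.001, -1.0]]
contact_force: [0.0, 2.2, -2.1]
gripper_width: 0.0392
grip_force: 61.3
```

```bash
python3 - <<'E'
from h import *
o=get_obs();print(o['position'],np.degrees(np.arctan2(o['tool_rot'][1,1],o['tool_rot'][0,1])),o['contact_force'],o['gripper_width'],o['grip_force'],o['wrist_torque'])
print(camera_info("wrist")); save("wrist","w2")
E
```

```text
[ 0.52931701 -0.1000294   0.39514015] 97.41062199922608 [ 0.0382917   2.20714563 -2.12936504] 0.039178404166412516 61.25440094328951 [ 0.05739651 -0.0549838  -0.05060488]
{'vertical_fov': 60.86604402612343, 'cx': 309.221381880435, 'cy': 233.8045467288868, 'rvec': array([-1.9222004 , -2.18869135, -0.35024384]), 'tvec': array([ 0.16815886, -0.5227866 ,  0.21173202])}
```

View pics/w2.png

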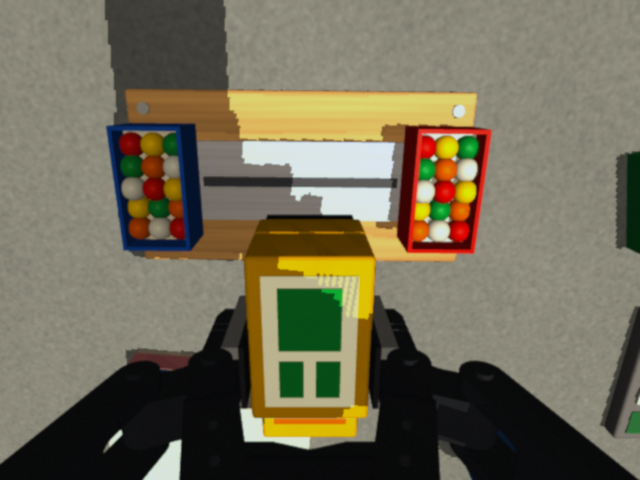

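The wrist view shows the rail's near edge at row 141, its far edge at about row 220, and board corners at (125,90), (477,94), (457,260) and (145,260). The held display's top runs from (246,257)–(375,257) to row 417, with the black lip at row 217.

```bash
cat > hold.py <<'E'
from h import *
from scipy.optimize import least_squares
from scipy.spatial.transform import Rotation as Ro
# module pose in tool frame: nominal module x = -tool x, y = tool y, z = -tool z ; params dx,dy,dz,pitch(up of +x),yaw
def held(C,o,pts,prior=True):
    Rt=np.array(o['tool_rot']);p0=np.array(o['position'])
    def T(p,m):
        Rm=np.diag([-1,1,-1.])@Ro.from_euler('zy',[p[4],-p[3]]).as_matrix()
        t=np.array([p[0],p[1],p[2]])
        return p0+Rt@(t+Rm@(np.array(m)/1e3))
    f=lambda p:np.concatenate([proj(C,T(p,m))[0]-uv for uv,m in pts])
    r=least_squares(f,[-.012,0,.198,0,0]);
    print("t(mm)",(r.x[:3]*1e3).round(1),"pitch,yaw",np.degrees(r.x[3:]).round(2),r.fun.round(1)); return r.x,T
E
python3 - <<'E'
from hold import *
import fit as F
C=cam("wrist");o=get_obs()
pts=[((246,257),(-46,-20,54)),((375,257),(-46,20,54)),((248,416),(14,-20,54)),((370,416),(14,20,54)),((263,436),(46,-20,30)),((356,436),(46,20,30)),((260,221),(-46,-20,12)),((362,221),(-46,20,12))]
held(C,o,pts)
st=[(C,(125,90),(-75,-145,12)),(C,(477,94),(-75,145,12)),(C,(457,260),(75,145,12)),(C,(145,260),(75,-145,12))]
F.fit(st,[.52,-.11,0])
F.fit(st+F.st,[.52,-.11,0])
for u,v in[(300,141),(204,181),(397,183),(245,220)]: print((u,v),onz(C,u,v,.038).round(4))
for u,v in[(190,125),(404,126)]: print((u,v),onz(C,u,v,.078).round(4))
S,D=F.S,F.D
E
```

```text
t(mm) [-11.2  -0.7 201.8] pitch,yaw [ 0.46 -0.27] [-0.6 -0.4  0.9  0.2  4.7  0.5 -3.4  0.9 -0.2  0.4 -0.4  0.8  0.9 -1.5
 -2.2 -1.1]
[ 517.9 -107.6   -3.8] yaw 7.154706114597176 
res [[-0.2, 0.1], [0.3, -1.1], [-1.4, 2.0], [1.1, -0.1]]
[ 517.8 -107.7   -4. ] yaw 7.198576774620953 
res [[-0.3, 0.1], [0.1, -1.4], [-1.5, 1.7], [1.1, -0.1], [-1.8, -0.5], [-0.1, -0.6], [0.4, -0.9], [-0.1, 1.0], [-1.2, 0.8], [-2.0, 0.6]]
(300, 141) [ 0.4804 -0.1127  0.038 ]
(204, 181) [ 0.5219 -0.1854  0.038 ]
(397, 183) [ 0.503 -0.031  0.038]
(245, 220) [ 0.5502 -0.15    0.038 ]
(190, 125) [ 0.4759 -0.1876  0.078 ]
(404, 126) [ 0.4574 -0.0437  0.078 ]
```

Call:
jog_arm --pt "-2.9 -0.65 0" --pt "-2.9 -0.65 0" --pt "0 0 -4" --pt "0 0 -4" --pt "0 0 -3" --pt "0 0 -2" --pt "0 0 -1.5" --pt "0 0 0" --pt "0 0 0" --pt "0 0 0" --twist '[0, 0, 0, 0, 0, 0, 0, 0, 0, 0]' --claw '[1, 1, 1, 1, 1, 1, 1, 1, 1, 1]'

```text
time_s: 7.15
position: [0.4722, -0.1116, 0.2518]
tool_rot: [[-0.991, -0.132, 0.002], [-0.132, 0.991, -0.001], [-0.002, -0.001, -1.0]]
contact_force: [-1.0, 0.2, -1.8]
gripper_width: 0.0391
grip_force: 61.3
```

Call:
jog_arm --pt "0 0 -0.1" --pt "0 0 -0.1" --pt "0 0 -0.1" --pt "0 0 -0.1" --pt "0 0 -0.1" --pt "0 0 -0.1" --pt "0 0 0" --pt "0 0 0" --twist '[0, 0, 0, 0, 0, 0, 0, 0]' --claw '[1, 1, 1, 1, 1, 1, 1, 1]'

```text
time_s: 7.95
position: [0.4716, -0.1119, 0.2444]
tool_rot: [[-0.991, -0.132, -0.0], [-0.132, 0.991, 0.0], [0.0, 0.0, -1.0]]
contact_force: [0.1, 0.6, -1.7]
gripper_width: 0.0391
grip_force: 61.3
```

Call:
jog_arm --pt "0 0 -0.1" --pt "0 0 -0.1" --pt "0 0 -0.1" --pt "0 0 -0.1" --pt "0 0 0" --pt "0 0 0" --twist '[0, 0, 0, 0, 0, 0]' --claw '[1, 1, 1, 1, 1, 1]'

```text
time_s: 8.55
position: [0.4716, -0.1119, 0.2405]
tool_rot: [[-0.991, -0.132, -0.0], [-0.132, 0.991, -0.0], [0.0, -0.0, -1.0]]
contact_force: [0.3, 0.5, -1.7]
gripper_width: 0.0391
grip_force: 61.3
```

Call:
jog_arm --pt "0 0 -0.1" --pt "0 0 -0.1" --pt "0 0 0" --pt "0 0 0" --twist '[0, 0, 0, 0]' --claw '[1, 1, 1, 1]'

```text
time_s: 8.95
position: [0.4716, -0.1119, 0.2385]
tool_rot: [[-0.991, -0.132, -0.0], [-0.132, 0.991, -0.0], [0.0, 0.0, -1.0]]
contact_force: [-0.0, -0.7, -2.4]
gripper_width: 0.0389
grip_force: 61.3
```

Call:
jog_arm --pt "0 0 -0.1" --pt "0 0 -0.1" --pt "0 0 0" --pt "0 0 0" --twist '[0, 0, 0, 0]' --claw '[1, 1, 1, 1]'

```text
time_s: 9.35
position: [0.4716, -0.1119, 0.2366]
tool_rot: [[-0.991, -0.132, -0.0], [-0.132, 0.991, -0.0], [0.0, -0.0, -1.0]]
contact_force: [-2.3, 0.4, 1.6]
gripper_width: 0.0391
grip_force: 61.8
```

Contact begins at about TCP z = 0.237. I continue slowly to find out whether the display pivots in the fingers.

Call:
jog_arm --pt "-0.05 0 -0.1" --pt "-0.05 0 -0.1" --pt "0 0 0" --pt "0 0 0" --twist '[0, 0, 0, 0]' --claw '[1, 1, 1, 1]'

```text
time_s: 9.75
position: [0.4709, -0.1118, 0.2357]
tool_rot: [[-0.991, -0.132, 0.001], [-0.132, 0.991, -0.001], [-0.001, -0.001, -1.0]]
contact_force: [-8.2, -0.7, 16.1]
gripper_width: 0.0392
grip_force: 63.5
```

```bash
python3 - <<'E'
from h import *
o=get_obs();print(o['position'],o['contact_force'],o['wrist_torque'],o['time_s'])
E
```

```text
[ 0.47093816 -0.11182662  0.23568894] [-8.18453428 -0.70513171 16.05113622] [1.96578477e-01 9.11667362e-01 1.05689746e-05] 9.75
```

Call:
jog_arm --pt "-0.1 0 0" --pt "-0.1 0 0" --pt "-0.1 0 0" --pt "0 0 0" --twist '[0, 0, 0, 0]' --claw '[1, 1, 1, 1]'

```text
time_s: 10.15
position: [0.4688, -0.1119, 0.2356]
tool_rot: [[-0.991, -0.132, 0.004], [-0.132, 0.991, -0.0], [-0.004, -0.001, -1.0]]
contact_force: [3.1, 0.6, 7.3]
gripper_width: 0.039
grip_force: 62.3
```

```bash
python3 - <<'E'
from h import *
o=get_obs();print(o['position'],o['contact_force'],o['wrist_torque'],o['time_s'])
E
```

```text
[ 0.46877016 -0.11187147  0.23556074] [3.1384021  0.59042848 7.30467223] [ 0.13350465 -1.41554876  0.00600331] 10.15
```

Call:
jog_arm --pt "-0.1 0 -0.1" --pt "-0.1 0 -0.1" --pt "0 0 0" --twist '[0, 0, 0]' --claw '[1, 1, 1]'

```text
time_s: 10.45
position: [0.4668, -0.1119, 0.2335]
tool_rot: [[-0.991, -0.132, 0.004], [-0.132, 0.991, -0.001], [-0.004, -0.001, -1.0]]
contact_force: [4.8, 0.1, 5.6]
gripper_width: 0.0388
grip_force: 62.5
```

```bash
cat > s.py <<'E'
from h import *
o=get_obs();print(o['position'].round(4),o['contact_force'].round(1),o['wrist_torque'].round(2),o['tool_rot'][:,2].round(4),o['time_s'])
E
python3 s.py
```

```text
[ 0.4668 -0.1119  0.2335] [4.8 0.1 5.6] [ 0.04 -1.56 -0.02] [ 4.1e-03 -5.0e-04 -1.0e+00] 10.45
```

Call:
jog_arm --pt "-0.08 0 -0.1" --pt "-0.08 0 -0.1" --pt "-0.08 0 -0.1" --pt "-0.08 0 -0.1" --pt "0 0 0" --twist '[0, 0, 0, 0, 0]' --claw '[1, 1, 1, 1, 1]'

```text
time_s: 10.95
position: [0.4636, -0.1121, 0.2296]
tool_rot: [[-0.991, -0.131, 0.004], [-0.131, 0.991, -0.001], [-0.004, -0.001, -1.0]]
contact_force: [3.7, 0.0, 7.5]
gripper_width: 0.0393
grip_force: 63.2
```

Call:
jog_arm --pt "-0.08 0 -0.1" --pt "-0.08 0 -0.1" --pt "-0.08 0 -0.1" --pt "-0.08 0 -0.1" --pt "0 0 0" --twist '[0, 0, 0, 0, 0]' --claw '[1, 1, 1, 1, 1]'

```text
time_s: 11.45
position: [0.4601, -0.1125, 0.2256]
tool_rot: [[-0.991, -0.131, 0.003], [-0.131, 0.991, -0.001], [-0.003, -0.002, -1.0]]
contact_force: [0.4, -2.1, 10.3]
gripper_width: 0.0393
grip_force: 64.2
```

Call:
jog_arm --pt "-0.08 0 -0.1" --pt "0 0 0" --pt "0 0 1" --pt "0 0 1.5" --pt "0 0 0.5" --pt "0 0 0" --pt "0 0 0" --twist '[0, 0, 0, 0, 0, 0, 0]' --claw '[1, 1, 1, 1, 1, 1, 1]'

```text
time_s: 12.15
position: [0.4581, -0.112, 0.2533]
tool_rot: [[-0.991, -0.132, -0.0], [-0.132, 0.991, -0.0], [0.0, -0.0, -1.0]]
contact_force: [-0.2, -0.2, -1.5]
gripper_width: 0.0391
grip_force: 62.8
```

```bash
python3 s.py; python3 -c "
from h import *
print(camera_info('wrist'));save('wrist','w3');save('side','s3')"
```

```text
[ 0.4581 -0.112   0.2533] [-0.2 -0.2 -1.5] [ 0.05  0.   -0.02] [-5.e-04 -3.e-04 -1.e+00] 12.15
{'vertical_fov': 60.86604402612343, 'cx': 309.221381880435, 'cy': 233.8045467288868, 'rvec': array([-1.91867695, -2.19076502, -0.35001443]), 'tvec': array([ 0.17232065, -0.40963367,  0.09918447])}
```

View pics/w3.png

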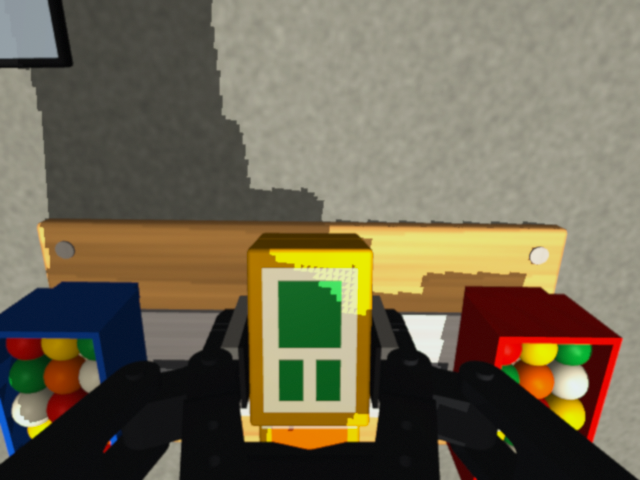

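The display is tilted: its top's back edge is at row 248 (columns 248–373), the front edge at row 426, the lower back edge at row 234, and the rail's near edge at row 312.

```bash
python3 - <<'E'
from hold import *
import fit as F
C=cam("wrist");o=get_obs()
pts=[((248,248),(-46,-20,54)),((373,248),(-46,20,54)),((250,426),(14,-20,54)),((369,426),(14,20,54)),((259,234),(-46,-20,12)),((362,234),(-46,20,12))]
p,T=held(C,o,pts)
print("grip pt check, origin,lip,skirt:",T(p,(0,0,0)).round(4),T(p,(-24,0,5)).round(4),T(p,(42,0,0)).round(4))
for z in(.033,.038,.043):
  a=np.array([onz(C,u,v,z) for u,v in[(170,312),(440,315)]]);print(z,a.round(4).tolist())
F.fit([(C,(38,222),(-75,-145,12)),(C,(566,229),(-75,145,12))],[.52,-.11,0])
E
```

```text
t(mm) [-19.8  -0.6 196.5] pitch,yaw [11.8  -0.22] [-0.6 -0.2  0.7  0.3 -0.3  0.1  0.7  0.6  3.5 -0.8 -4.1 -0.4]
grip pt check, origin,lip,skirt: [ 0.4775 -0.11    0.0566] [ 0.4532 -0.1131  0.0566] [ 0.5183 -0.1047  0.0651]
0.033 [[0.4908, -0.1812, 0.033], [0.4741, -0.042, 0.033]]
0.038 [[0.4879, -0.1797, 0.038], [0.4716, -0.0442, 0.038]]
0.043 [[0.4849, -0.1781, 0.043], [0.469, -0.0463, 0.043]]
[ 517.7 -109.4   -5. ] yaw 6.7812374105468205 
res [[0.0, -0.0], [0.0, -0.0]]
```

Call:
jog_arm --pt "0 0 -1" --pt "0 0 -1" --pt "0 0 -0.4" --pt "0.5 0.06 0" --pt "0.5 0.06 0" --pt "0.5 0.06 0" --pt "0.4 0.05 0" --pt "0.3 0.04 0" --pt "0.2 0.03 0" --pt "0 0 0" --pt "0 0 0" --twist '[0, 0, 0, 0, 0, 0, 0, 0, 0, 0, 0]' --claw '[1, 1, 1, 1, 1, 1, 1, 1, 1, 1, 1]'

```text
time_s: 13.35
position: [0.4823, -0.1089, 0.2295]
tool_rot: [[-0.991, -0.132, -0.0], [-0.132, 0.991, -0.0], [0.0, -0.0, -1.0]]
contact_force: [-0.2, -0.3, -2.7]
gripper_width: 0.0389
grip_force: 62.8
```

```bash
python3 s.py
```

```text
[ 0.4823 -0.1089  0.2295] [-0.2 -0.3 -2.7] [-0.01 -0.    0.04] [-2.e-04 -1.e-04 -1.e+00] 13.35
```

Call:
jog_arm --pt "0.1 0.01 -0.03" --pt "0.1 0.01 0" --pt "0.1 0.01 0" --pt "0.1 0.02 0" --pt "0.1 0.01 0" --pt "0 0 0" --pt "0 0 0" --twist '[0, 0, 0, 0, 0, 0, 0]' --claw '[1, 1, 1, 1, 1, 1, 1]'

```text
time_s: 14.05
position: [0.4874, -0.1083, 0.2292]
tool_rot: [[-0.991, -0.132, -0.0], [-0.132, 0.991, -0.0], [0.0, -0.0, -1.0]]
contact_force: [-0.5, -1.5, -1.8]
gripper_width: 0.0392
grip_force: 62.8
```

Call:
jog_arm --pt "0.1 0.01 0" --pt "0.1 0.01 0" --pt "0.1 0.02 0" --pt "0 0 0" --pt "0 0 0" --twist '[0, 0, 0, 0, 0]' --claw '[1, 1, 1, 1, 1]'

```text
time_s: 14.55
position: [0.4904, -0.1079, 0.2292]
tool_rot: [[-0.991, -0.132, -0.0], [-0.132, 0.991, -0.0], [0.0, 0.0, -1.0]]
contact_force: [0.3, 0.2, -2.1]
gripper_width: 0.0392
grip_force: 62.8
```

Call:
jog_arm --pt "0.1 0.01 0" --pt "0.1 0.01 0" --pt "0 0 0" --pt "0 0 0" --twist '[0, 0, 0, 0]' --claw '[1, 1, 1, 1]'

```text
time_s: 14.95
position: [0.4924, -0.1077, 0.2292]
tool_rot: [[-0.991, -0.132, -0.0], [-0.132, 0.991, 0.0], [0.0, 0.0, -1.0]]
contact_force: [-0.5, 0.3, -1.4]
gripper_width: 0.0395
grip_force: 62.8
```

Call:
jog_arm --pt "0.1 0.01 0" --pt "0 0 0" --pt "0 0 0" --twist '[0, 0, 0]' --claw '[1, 1, 1]'

```text
time_s: 15.25
position: [0.4934, -0.1076, 0.2292]
tool_rot: [[-0.991, -0.132, -0.0], [-0.132, 0.991, -0.0], [0.0, -0.0, -1.0]]
contact_force: [-0.5, -0.5, -2.1]
gripper_width: 0.0389
grip_force: 62.8
```

Call:
jog_arm --pt "0.1 0.01 0" --pt "0 0 0" --pt "0 0 0" --twist '[0, 0, 0]' --claw '[1, 1, 1]'

```text
time_s: 15.55
position: [0.4944, -0.1075, 0.2292]
tool_rot: [[-0.991, -0.132, 0.0], [-0.132, 0.991, -0.0], [-0.0, -0.0, -1.0]]
contact_force: [0.3, -0.2, -2.2]
gripper_width: 0.0392
grip_force: 62.8
```

Call:
jog_arm --pt "0.1 0.01 0" --pt "0 0 0" --pt "0 0 0" --twist '[0, 0, 0]' --claw '[1, 1, 1]'

```text
time_s: 15.85
position: [0.4951, -0.1074, 0.229]
tool_rot: [[-0.991, -0.132, -0.001], [-0.132, 0.991, -0.0], [0.001, 0.0, -1.0]]
contact_force: [-1.2, -0.1, -1.0]
gripper_width: 0.0389
grip_force: 62.8
```

Wall contact came at x = 0.495, as predicted. I raise it slightly to confirm the tongue is under the rail.

Call:
jog_arm --pt "0 0 0.05" --pt "0 0 0.05" --pt "0 0 0" --pt "0 0 0" --twist '[0, 0, 0, 0]' --claw '[1, 1, 1, 1]'

```text
time_s: 16.25
position: [0.495, -0.1075, 0.2296]
tool_rot: [[-0.991, -0.132, -0.001], [-0.132, 0.991, 0.0], [0.001, 0.0, -1.0]]
contact_force: [-0.2, -0.7, -10.7]
gripper_width: 0.0394
grip_force: 61.9
```

Call:
jog_arm --pt "0 0 0.05" --pt "0 0 0" --pt "0 0 0" --twist '[0, 0, 0]' --claw '[1, 1, 1]'

```text
time_s: 16.55
position: [0.495, -0.1075, 0.2299]
tool_rot: [[-0.991, -0.132, -0.001], [-0.132, 0.991, 0.0], [0.001, 0.001, -1.0]]
contact_force: [2.7, -1.5, -21.6]
gripper_width: 0.0389
grip_force: 62.8
```

Hooked. I back off the upward load, then open the fingers slowly.

Call:
jog_arm --pt "0 0 -0.1" --pt "0 0 -0.1" --pt "0 0 0" --pt "0 0 0" --twist '[0, 0, 0, 0]' --claw '[1, 1, 1, 1]'

```text
time_s: 16.95
position: [0.4952, -0.1073, 0.2294]
tool_rot: [[-0.991, -0.132, -0.001], [-0.132, 0.991, -0.001], [0.001, -0.001, -1.0]]
contact_force: [-5.3, -1.5, -3.3]
gripper_width: 0.0392
grip_force: 64.9
```

```bash
python3 s.py
```

```text
[ 0.4952 -0.1073  0.2294] [-5.3 -1.5 -3.3] [-0.13  1.26 -0.1 ] [-8.e-04 -8.e-04 -1.e+00] 16.95
```

Call:
jog_arm --pt "-0.03 0 -0.05" --pt "0 0 0" --pt "0 0 0" --twist '[0, 0, 0]' --claw '[1, 1, 1]'

```text
time_s: 17.25
position: [0.4951, -0.1073, 0.2292]
tool_rot: [[-0.991, -0.132, -0.0], [-0.132, 0.991, -0.001], [0.0, -0.001, -1.0]]
contact_force: [-6.1, 0.2, -1.2]
gripper_width: 0.0388
grip_force: 64.9
```

```bash
python3 s.py
```

```text
[ 0.4951 -0.1073  0.2292] [-6.1  0.2 -1.2] [-0.1   1.36 -0.07] [-1.e-04 -1.e-03 -1.e+00] 17.25
```

Call:
jog_arm --pt "0 0 0" --pt "0 0 0" --pt "0 0 0" --pt "0 0 0" --pt "0 0 0" --pt "0 0 0" --pt "0 0 0" --pt "0 0 0" --twist '[0, 0, 0, 0, 0, 0, 0, 0]' --claw '[0.1, 0, -0.1, -0.2, -0.3, -0.4, -0.5, -0.5]'

```text
time_s: 18.05
position: [0.4951, -0.1074, 0.2282]
tool_rot: [[-0.991, -0.132, -0.0], [-0.132, 0.991, -0.0], [0.0, -0.0, -1.0]]
contact_force: [-0.5, -0.7, 0.2]
gripper_width: 0.0638
grip_force: 0.0
```

```bash
python3 s.py; python3 -c "
from h import *
print(camera_info('wrist'));save('wrist','w4')"
```

```text
[ 0.4951 -0.1074  0.2282] [-0.5 -0.7  0.2] [ 0.02 -0.   -0.  ] [-0.e+00 -1.e-04 -1.e+00] 18.05
{'vertical_fov': 60.86604402612343, 'cx': 309.221381880435, 'cy': 233.8045467288868, 'rvec': array([-1.91835888, -2.19075182, -0.35078325]), 'tvec': array([ 0.17270296, -0.43722735,  0.06344504])}
```

View pics/w4.png

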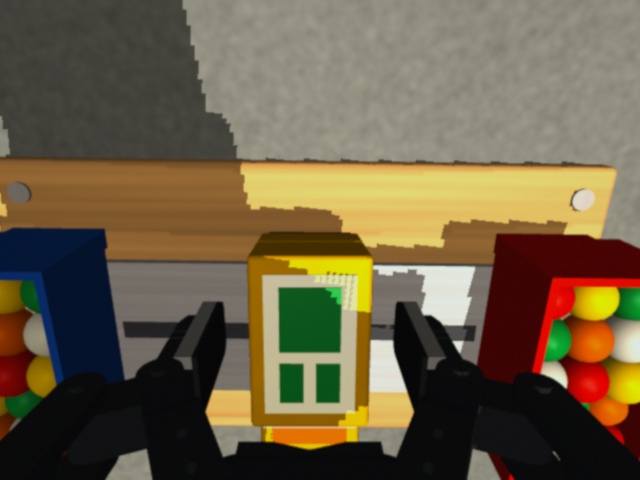

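The display stands free on the rail with its top at rows 256–424, straight along the stand. Next I work out its lean and where the press pad is.

```bash
python3 - <<'E'
from hold import *
C=cam("wrist");o=get_obs()
pts=[((249,256),(-46,-20,54)),((372,256),(-46,20,54)),((251,425),(14,-20,54)),((369,425),(14,20,54)),((259,236),(-46,-20,12)),((361,236),(-46,20,12)),((263,445),(46,-20,30)),((356,445),(46,20,30))]
p,T=held(C,o,pts)
for n,m in dict(origin=(0,0,0),pad=(30,0,30.5),lip=(-24,0,5),step=(14,0,54)).items(): print(n,T(p,m).round(4))
E
```

```text
t(mm) [-18.8  -0.6 203.5] pitch,yaw [ 5.35 -0.1 ] [-0.6  3.2  0.4  3.5  2.6 -3.3 -2.7 -3.1  3.8 -4.9 -3.6 -4.7  0.1  4.2
  0.2  4.4]
origin [ 0.5138 -0.1055  0.0247]
pad [ 0.5406 -0.102   0.0578]
lip [ 0.4896 -0.1087  0.0274]
step [ 0.5226 -0.1044  0.0797]
```

Call:
jog_arm --pt "0 0 1" --pt "0 0 3" --pt "0 0 4" --pt "2.3 0.28 0" --pt "2.3 0.28 0" --pt "0 0 0" --pt "0 0 -3" --pt "0 0 -2" --pt "0 0 -0.8" --pt "0 0 0" --pt "0 0 0" --pt "0 0 0" --twist '[0, 0, 0, 0, 0, 0, 0, 0, 0, 0, 0, 0]' --claw '[-0.5, -0.5, -0.5, 1, 1, 1, 1, 1, 1, 1, 1, 1]'

```text
time_s: 19.3
position: [0.5415, -0.1018, 0.2515]
tool_rot: [[-0.991, -0.132, 0.002], [-0.132, 0.991, -0.001], [-0.002, -0.001, -1.0]]
contact_force: [0.2, -0.2, 0.5]
gripper_width: 0.0003
grip_force: 0.0
```

```bash
python3 s.py; python3 -c "
from h import *
print(camera_info('wrist')['tvec'],get_obs()['gripper_width']);w=save('wrist','w5');a=save('scene','sc5');b=save('side','sd5')
c=lambda im,x,y:cv2.resize(im[y:y+75,x:x+100],(400,300),interpolation=2)
cv2.imwrite('pics/c5.png',np.vstack([cv2.resize(w,(800,600))[0:0],np.hstack([c(a,248,165),c(b,300,180)]),np.hstack([cv2.resize(w,(400,300)),cv2.resize(w[200:440,160:480],(400,300))])])[:,:,::-1])"
```

```text
[ 0.5415 -0.1018  0.2515] [ 0.2 -0.2  0.5] [ 0.01  0.01 -0.04] [ 1.8e-03 -6.0e-04 -1.0e+00] 19.3
[ 0.17341592 -0.48899657  0.06989296] 0.00030642538358122514
```

View pics/c5.png

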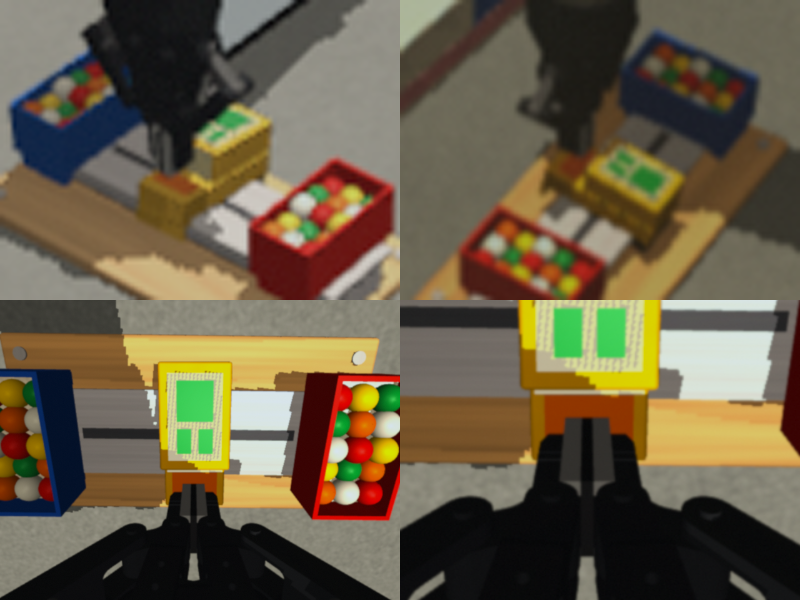

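The closed fingertips are centred over the orange patch, which is still raised. I press down in small steps.

Call:
jog_arm --pt "0 0 -0.3" --pt "0 0 -0.3" --pt "0 0 -0.2" --pt "0 0 0" --pt "0 0 0" --twist '[0, 0, 0, 0, 0]' --claw '[1, 1, 1, 1, 1]'

```text
time_s: 19.95
position: [0.5411, -0.1018, 0.2421]
tool_rot: [[-0.991, -0.132, -0.0], [-0.132, 0.991, 0.0], [0.0, 0.0, -1.0]]
contact_force: [0.2, 0.7, -0.7]
gripper_width: -0.0001
grip_force: 0.0
```

Call:
jog_arm --pt "0 0 -0.1" --pt "0 0 -0.1" --pt "0 0 0" --pt "0 0 0" --twist '[0, 0, 0, 0]' --claw '[1, 1, 1, 1]'

```text
time_s: 20.35
position: [0.5411, -0.1018, 0.2402]
tool_rot: [[-0.991, -0.132, -0.0], [-0.132, 0.991, -0.0], [0.0, -0.0, -1.0]]
contact_force: [-0.4, -0.1, 0.4]
gripper_width: -0.0001
grip_force: 0.0
```

Call:
jog_arm --pt "0 0 -0.1" --pt "0 0 0" --pt "0 0 0" --twist '[0, 0, 0]' --claw '[1, 1, 1]'

```text
time_s: 20.65
position: [0.5412, -0.1018, 0.2394]
tool_rot: [[-0.991, -0.132, 0.001], [-0.132, 0.991, -0.0], [-0.0, -0.0, -1.0]]
contact_force: [0.3, -0.8, 1.6]
gripper_width: -0.0003
grip_force: 0.8
```

Call:
jog_arm --pt "0 0 -0.1" --pt "0 0 0" --pt "0 0 0" --twist '[0, 0, 0]' --claw '[1, 1, 1]'

```text
time_s: 20.95
position: [0.5414, -0.1018, 0.2385]
tool_rot: [[-0.991, -0.132, 0.001], [-0.132, 0.991, -0.0], [-0.001, -0.0, -1.0]]
contact_force: [1.8, -0.7, 4.0]
gripper_width: 0.0002
grip_force: 1.7
```

Contact came at about 0.2395, as expected, and the force is rising gently.

Call:
jog_arm --pt "0 0 -0.05" --pt "0 0 -0.05" --pt "0 0 0" --pt "0 0 0" --twist '[0, 0, 0, 0]' --claw '[1, 1, 1, 1]'

```text
time_s: 21.35
position: [0.5415, -0.1018, 0.2376]
tool_rot: [[-0.991, -0.132, 0.001], [-0.132, 0.991, -0.0], [-0.001, -0.0, -1.0]]
contact_force: [3.3, 0.1, 5.2]
gripper_width: -0.0
grip_force: 2.4
```

Call:
jog_arm --pt "0 0 -0.05" --pt "0 0 -0.05" --pt "0 0 0" --pt "0 0 0" --twist '[0, 0, 0, 0]' --claw '[1, 1, 1, 1]'

```text
time_s: 21.75
position: [0.5417, -0.1017, 0.2368]
tool_rot: [[-0.991, -0.132, 0.002], [-0.132, 0.991, -0.0], [-0.002, -0.0, -1.0]]
contact_force: [4.6, 0.1, 6.0]
gripper_width: -0.0002
grip_force: 2.6
```

Call:
jog_arm --pt "0 0 -0.05" --pt "0 0 -0.05" --pt "0 0 0" --pt "0 0 0" --twist '[0, 0, 0, 0]' --claw '[1, 1, 1, 1]'

```text
time_s: 22.15
position: [0.5403, -0.1019, 0.2343]
tool_rot: [[-0.991, -0.132, -0.003], [-0.132, 0.991, 0.0], [0.002, 0.0, -1.0]]
contact_force: [-0.4, -0.4, -0.9]
gripper_width: 0.0002
grip_force: 0.0
```

It snapped through at about 6 N. I probe down to check the pad is at its seated height (TCP about 0.230).

Call:
jog_arm --pt "0 0 -0.1" --pt "0 0 -0.1" --pt "0 0 -0.1" --pt "0 0 0" --pt "0 0 0" --twist '[0, 0, 0, 0, 0]' --claw '[1, 1, 1, 1, 1]'

```text
time_s: 22.65
position: [0.541, -0.1018, 0.2321]
tool_rot: [[-0.991, -0.132, -0.0], [-0.132, 0.991, 0.0], [0.0, 0.0, -1.0]]
contact_force: [0.3, 0.3, -0.3]
gripper_width: -0.0
grip_force: 0.0
```

Call:
jog_arm --pt "0 0 -0.05" --pt "0 0 -0.05" --pt "0 0 0" --pt "0 0 0" --twist '[0, 0, 0, 0]' --claw '[1, 1, 1, 1]'

```text
time_s: 23.05
position: [0.5411, -0.1018, 0.2312]
tool_rot: [[-0.991, -0.132, -0.0], [-0.132, 0.991, -0.0], [0.0, -0.0, -1.0]]
contact_force: [0.5, 0.0, 0.7]
gripper_width: -0.0002
grip_force: 0.0
```

Call:
jog_arm --pt "0 0 -0.05" --pt "0 0 -0.05" --pt "0 0 0" --pt "0 0 0" --twist '[0, 0, 0, 0]' --claw '[1, 1, 1, 1]'

```text
time_s: 23.45
position: [0.5411, -0.1018, 0.2302]
tool_rot: [[-0.991, -0.132, -0.0], [-0.132, 0.991, -0.0], [0.0, -0.0, -1.0]]
contact_force: [-0.6, -0.2, -0.2]
gripper_width: 0.0
grip_force: 0.0
```

Call:
jog_arm --pt "0 0 1" --pt "0 0 3" --pt "0 0 4" --pt "0 0 4" --pt "0 0 2" --pt "0 0 0" --pt "0 0 0" --pt "0 0 0" --twist '[0, 0, 0, 0, 0, 0, 0, 0]' --claw '[1, 1, 1, 1, 1, 1, 1, 1]'

```text
time_s: 24.25
position: [0.5407, -0.1019, 0.3693]
tool_rot: [[-0.991, -0.132, -0.002], [-0.132, 0.991, 0.0], [0.002, 0.0, -1.0]]
contact_force: [0.1, -1.2, -0.4]
gripper_width: 0.0001
grip_force: 0.0
```

```bash
python3 s.py; python3 -c "
from h import *
print(cam('wrist'));w=save('wrist','w6');a=save('scene','sc6');b=save('side','sd6')
c=lambda im,x,y:cv2.resize(im[y:y+75,x:x+100],(400,300),interpolation=2)
cv2.imwrite('pics/c6.png',np.vstack([np.hstack([c(a,248,165),c(b,300,180)]),np.hstack([cv2.resize(w,(400,300)),cv2.resize(w[120:360,160:480],(400,300))])])[:,:,::-1])"
```

```text
[ 0.5407 -0.1019  0.3693] [ 0.1 -1.2 -0.4] [ 0.03  0.05 -0.04] [-1.6e-03  1.0e-04 -1.0e+00] 24.25
(array([[408.53045298,   0.        , 309.22138188],
       [  0.        , 408.53045298, 233.80454673],
       [  0.        ,   0.        ,   1.        ]]), array([[-1.31994569e-01,  9.91250336e-01,  4.53766889e-04],
       [ 9.42227525e-01,  1.25324503e-01,  3.10646198e-01],
       [ 3.07871280e-01,  4.14311628e-02, -9.50525504e-01]]), array([ 0.1731092 , -0.52462345,  0.18422488]))
```

View pics/c6.png

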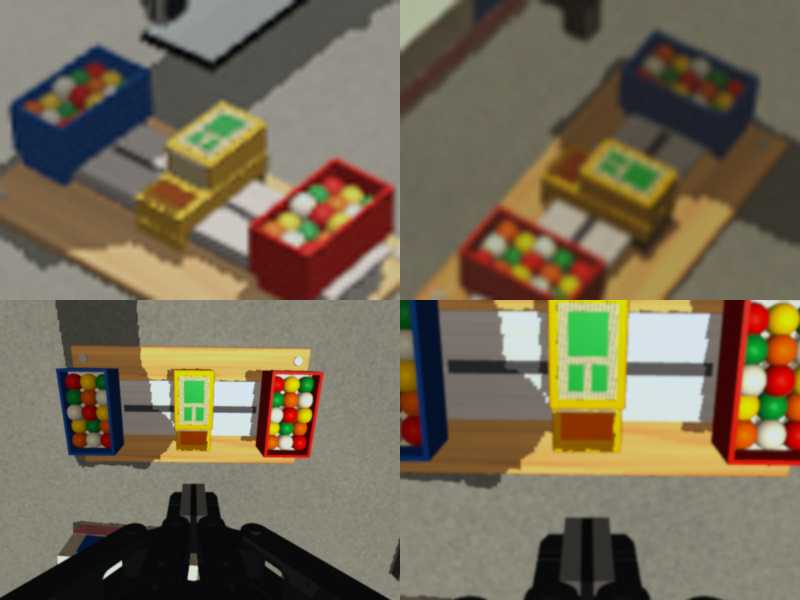

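The display appears flat between the tubs. I touch the pad once more to confirm it's fully seated.

Call:
jog_arm --pt "0 0 -4" --pt "0 0 -4" --pt "0 0 -4" --pt "0 0 -1.5" --pt "0 0 -0.3" --pt "0 0 -0.1" --pt "0 0 -0.05" --pt "0 0 0" --pt "0 0 0" --twist '[0, 0, 0, 0, 0, 0, 0, 0, 0]' --claw '[1, 1, 1, 1, 1, 1, 1, 1, 1]'

```text
time_s: 25.3
position: [0.5414, -0.1019, 0.2315]
tool_rot: [[-0.991, -0.132, 0.001], [-0.132, 0.991, -0.001], [-0.001, -0.001, -1.0]]
contact_force: [-0.9, 0.2, 0.2]
gripper_width: -0.0002
grip_force: 0.0
```

Call:
jog_arm --pt "0 0 -0.05" --pt "0 0 0" --pt "0 0 0" --twist '[0, 0, 0]' --claw '[1, 1, 1]'

```text
time_s: 25.6
position: [0.5411, -0.1018, 0.2303]
tool_rot: [[-0.991, -0.132, 0.0], [-0.132, 0.991, -0.0], [-0.0, -0.0, -1.0]]
contact_force: [-0.4, -0.2, -0.5]
gripper_width: 0.0001
grip_force: 0.0
```

Call:
jog_arm --pt "0 0 -0.05" --pt "0 0 0" --pt "0 0 0" --twist '[0, 0, 0]' --claw '[1, 1, 1]'

```text
time_s: 25.9
position: [0.5411, -0.1018, 0.2301]
tool_rot: [[-0.991, -0.132, 0.0], [-0.132, 0.991, -0.0], [-0.0, -0.0, -1.0]]
contact_force: [-2.4, 0.1, 5.4]
gripper_width: 0.0001
grip_force: 2.7
```

Firm contact at 0.2301 matches the predicted seated height exactly. I retreat and hand in.

Call:
jog_arm --pt "0 0 1" --pt "0 0 3" --pt "0 0 4" --pt "0 0 4" --pt "0 0 2" --pt "0 0 0" --pt "0 0 0" --pt "0 0 0" --twist '[0, 0, 0, 0, 0, 0, 0, 0]' --claw '[1, 1, 1, 1, 1, 1, 1, 1]'

```text
time_s: 26.7
position: [0.5407, -0.1019, 0.3687]
tool_rot: [[-0.991, -0.132, -0.002], [-0.132, 0.991, 0.0], [0.002, 0.0, -1.0]]
contact_force: [0.5, -1.1, -0.0]
gripper_width: 0.0004
grip_force: 0.0
```

```bash
python3 -c "
from h import *
print(close_job())"
```

```text
the job is handed in; nothing more can be done
None
```

The price display is clipped flat on the rail between the blue and red tubs: lip hooked first, foot snapped in at about 6 N, highest force I read about 22 N (limit 45 N), nothing else touched, handed in at about 27 s.

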